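Fetch the soy dish from behind the bottles for the tiffin

TASK

The little blue soy dish is hemmed in at the back of the bamboo condiment tray by the vinegar bottle, the pepper mill and the red sauce bottle: move those three out of the way and stand them upright on the bamboo cutting board. When all three are there, take the dish out and set it down, right way up, in the middle of the open top tier of the tiffin carrier; only then put the vinegar bottle, the mill and the sauce bottle back upright in the tray, each on the spot where it stood before. Set everything down rather than dropping it, tip nothing over, and leave the salt pot and the spice tin in the tray where they are.

Things in the scene. Friction and masses are not known exactly. Their poses are not given: they have to be found in the camera images.
- dish: Small straight-sided blue ceramic soy dish, open at the top, outside diameter 58 mm, 32 mm high, wall 4 mm, 130 g; origin at the centre of its underside, z up. Starts at the back (+x side of the tray) middle of the tray, with only 4 to 18 mm between it and the three tall things. Easily held across its outside from above once they are gone.
- vinegar: Amber glass vinegar bottle with a pale label and a black cap, 210 to 390 g: body 60 mm in diameter up to 98 mm, black cap 30 mm in diameter from 106 mm to the top at 155 mm (grip it there, at about 135 mm); origin at the centre of its underside, z up. One of the three that hem in the dish; which of the three stands left of the dish, right of it or in front of it (nearer the robot) varies, so note where it stands: it goes back there.
- mill: Dark wooden pepper mill, 200 to 300 g: foot 60 mm in diameter, waist 50 mm, head 40 mm in diameter from 106 mm to 146 mm (grip it there, at about 130 mm), small steel button on top reaching 158 mm; origin at the centre of its underside, z up. One of the three that hem in the dish.
- sauce: Red plastic sauce bottle with a green cap, 195 to 365 g: body 60 mm in diameter up to 96 mm, ribbed green cap 32 mm in diameter from 106 to 142 mm (grip it there, at about 130 mm), thin spout on top reaching 160 mm; origin at the centre of its underside, z up. One of the three that hem in the dish.
- tray: Bamboo condiment tray, fixed, 225 mm along its x by 250 mm along its y; origin at the centre of its underside, +x to its back. Its floor, on which things stand, is 10 mm above its origin; rims are 10 mm thick, 32 mm high in front and at the sides, 55 mm high at the back. The dish stands at about x +52 mm, y 0 in its frame; the three tall things at about (+52, +66), (+52, -66) and (-20, 0) mm.
- board: Bamboo cutting board lying flat, fixed, 280 mm along its x, 180 mm along its y, 18 mm thick; origin at the centre of its underside. Empty at the start; the side area for the three tall things, which are to stand on it. It lies left or right of the tray.
- tiffin: Round stainless steel tiffin carrier of three stacked tiers with brass latches, fixed, 150 mm across, 155 mm high, latches along its y sides reaching 92 mm from its axis; origin at the centre of its underside, on its axis, z up. The top tier is open and empty: its inner floor is 109 mm above the origin, its rim 155 mm above the origin, its inside 136 mm across (about 115 mm at the floor). It stands left or right of the tray, on the side where the board is not.
- salt: White round salt pot with a wooden lid, 50 mm in diameter, 55 mm high, in the front corner of the tray at +y; origin at the centre of its underside. Not to be moved.
- tin: Square brass spice tin with a red lid, 49 mm wide, 54 mm high, in the front corner of the tray at -y; origin at the centre of its underside. Not to be moved.
Mind the look-alikes: they are no part of the job. Leave any pink or yellow look-alike of the vinegar alone. Leave any yellow look-alike of the mill alone.

How it is judged:
By the outcome, as a careful person would: the job done as asked, in the order asked, and still so for the second after the job is handed in, with the robot touching nothing.
It also fails if it takes over 134 s, if anything falls off the work surface, if the arm or the gripper's body presses on something with over 40 N, if the wrist force passes 120 N, or if a joint passes its speed limit or range.

ROBOT

A 6-joint arm with a two-finger parallel gripper is mounted at the origin on the work surface. World frame = base frame: x ahead of the robot, y to its left, z up, the work surface at z = 0. Lengths are in m, angles in rad, forces in N, time in s.
With the tool pointing down it reaches from about 0.35 to 0.975 m from the base axis. Payload 4.9 kg.
Tool frame: the origin (TCP) lies at the very end of the fingers, on their centre line; the grasp point (between the pads) lies 19 mm behind it; z points along the fingers, y is the line along which they close (so a half turn about z gives the same grasp; the last joint's range is limited). The gripper opens to 85 mm and grips with 20 to 120 N. Pads are 22 mm wide; open, the fingers measure 114 mm over their backs; the gripper's body (76 mm by 85 mm) begins 54 mm behind the grasp point. The pads swing forward as they close: fully open they stand 13 mm farther back than shut.
Start: joints at [1.086, 0.053, 1.613, -0, 1.476, -0.119], TCP at [0.224, 0.584, 0.231] pointing down, gripper open.
Joint ranges: [-3.01, 3.01], [-1.01, 2.22], [0.06, 2.58], [-1.02, 4.17], [0.09, 2.62], [-3.14, 3.14]. Speed limits (rad/s): [2.57, 2.57, 3.14, 3.14, 3.14, 3.14].

INTERFACE

Orientations are given as a rotation vector (axis times angle).
In Python, from station import * gives the robot as it stands.
- The arm moves only by the shell command python3 -m crank 'ROWS' [OPENING] [FORCE]. ROWS is JSON, a list of rows, each an object with "offset": the shift along the tool's x, y, z in m, a list of three; "twist": the turn, a rotation vector about the tool's x, y, z in degrees, a list of three. In form: [{"offset": [x, y, z], "twist": [rx, ry, rz]}, ...]. A call has 1 to 20 rows; each row is the pose to reach, as a shift and turn from the pose commanded when the call began, along the tool's axes at that moment; what a row does not reach only later rows make up. A row lasts 1/8 s, in which the tool goes at most 62.5 mm and 10.7 degrees, less where a joint would pass 70% of its speed; a pose out of reach is approached as far as the arm can. A call with a gripper value outside its range is refused whole. OPENING is the opening, from 0 (shut) to 1 (fully open), set as the call begins (- or left out, the last holds). The fingers move at their own pace and stop on an object; FORCE is the grip in N (left out, the last holds). Time passes only in rows, so rows that repeat a pose let the fingers close. It gives the time, the measured TCP pose, the force, the opening and the grip force at its end, in the units of the state.
- get_obs(): the state, without advancing time (a new reading comes with each control period).
- get_image(name): name is "scene" or "top"; returns the picture (384x512x3 uint8, red, green, blue); there is no depth.
- get_calibration(name): a dict with "intrinsics" (3x3 intrinsics, pixels), "world_from_camera" (4x4, takes a point from camera to world coordinates). Camera axes: x right, y up, looking along -z (the intrinsics and any distortion apply to the point x, -y, -z); pixel columns grow to the right and rows downward; lengths in m; the calibration is good to about 2 mm. A picture is of the moment at which its call begins. get_calibration takes no time and is no camera call.
- finish_job(): hands the job in; it is judged then, once.
Trained networks look in the newest picture that a camera, given by its name, has taken for a name from the list of things; names that differ only in an ending like _2 or _b are one class to them, and where a whole thing is asked for, a point or a joint stands for the part that bears it (a point fixed in the world has none). Each returns a list of dicts, best first, with "confidence" (0 to 1); they miss things now and then, are a little off and sometimes report something else, mostly with a low value. They report only what shows in the picture. A call takes as long as a camera call. They do not tell look-alikes from the thing itself.
- cut_out(query, camera): "region" (384x512 bool, what is visible of it) and "rect" ([centre column, centre row, width, height] in pixels, round what is visible of it).
The state is a dict: "t": time; "q": joint angles; "dq": joint speeds; "effort": joint torques, N m; "tool_pos": TCP position; "tool_rot": TCP orientation; "contact_force": force on the tool from outside, world axes, zero at the start; "wrist_torque": the same for the moment, N m; "opening": finger opening in m; "grip_force": force on a finger pad.
Only numpy, scipy, OpenCV 4.12 (cv2) and the standard library are available. Lean on these libraries where they do the work, as an engineer would, in place of code of your own. Each camera call takes 0.05 s, during which the arm holds its last target. There are 200 camera calls.

## Working session

There is one attempt and no reset: what is moved stays moved. The work goes in short steps, Python scripts to look and compute and a shell command to move; the robot and the scene stay as the last step left them, time stands still between calls to the robot, and variables do not carry over. Pictures are saved under pics/ and viewed, at most 14 in all, crops included, and the job is handed in when it is done.

```bash
mkdir -p pics; cat > h.py <<'E'
from station import *
import numpy as np, cv2
from scipy.spatial.transform import Rotation as R
def ray(cam,u,v):
    c=get_calibration(cam);K=np.array(c["intrinsics"]);T=np.array(c["world_from_camera"])
    p=np.linalg.solve(K,[u,v,1.]);d=T[:3,:3]@np.array([p[0],-p[1],-p[2]])
    return T[:3,3],d
def onz(cam,u,v,z):
    o,d=ray(cam,u,v);return o+d*(z-o[2])/d[2]
def proj(cam,P):
    c=get_calibration(cam);K=np.array(c["intrinsics"]);T=np.linalg.inv(np.array(c["world_from_camera"]))
    p=T[:3,:3]@np.array(P)+T[:3,3];q=K@[p[0],-p[1],-p[2]];return q[:2]/q[2]
E
python3 - <<'E'
from h import *
for c in("scene","top"):
    im=get_image(c);cv2.imwrite(f"pics/{c}0.png",im[...,::-1])
    k=get_calibration(c);print(c,k.keys(),np.round(k["intrinsics"],1).tolist(),np.round(k["world_from_camera"],3).tolist())
    for n in("dish","vinegar","mill","sauce","tray","board","tiffin","salt","tin"):
        for r in cut_out(n,c)[:3]: print(n,round(r["confidence"],2),np.round(r["rect"],1))
o=get_obs();print(o["t"],o["tool_pos"],o["tool_rot"],R.from_rotvec(o["tool_rot"]).as_matrix().round(3).tolist(),o["opening"])
E
```

```text
scene dict_keys(['intrinsics', 'world_from_camera']) [[479.0, 0.0, 253.1], [0.0, 479.0, 187.9], [0.0, 0.0, 1.0]] [[0.414, -0.686, 0.598, 1.388], [0.91, 0.315, -0.269, -0.36], [-0.004, 0.656, 0.755, 1.081], [0.0, 0.0, 0.0, 1.0]]
dish 0.61 [267.  205.1  21.2  21.2]
vinegar 0.8 [199.3 214.8  25.3  44.3]
vinegar 0.77 [244.2 199.9  19.5  41.6]
mill 0.78 [390.4 174.7  28.9  44.2]
mill 0.76 [289.  187.3  21.2  49.3]
tray 0.55 [261.2 199.6 109.1  84.7]
board 0.73 [331.2 150.  102.6  76.6]
board 0.15 [243.4 199.8  22.4  48.2]
tiffin 0.58 [132.2 190.3  71.7  77.3]
salt 0.51 [279.6 169.2  15.4  19.8]
tin 0.9 [227.8 181.3  14.9  25.8]
top dict_keys(['intrinsics', 'world_from_camera']) [[401.8, 0.0, 262.1], [0.0, 401.8, 190.6], [0.0, 0.0, 1.0]] [[0.003, 0.998, -0.065, 0.462], [-1.0, 0.004, 0.011, 0.046], [0.011, 0.065, 0.998, 1.139], [0.0, 0.0, 0.0, 1.0]]
dish 0.88 [270.4 157.1  22.1  23.3]
vinegar 0.94 [336.7 247.7  26.8  21.3]
vinegar 0.83 [296.8 156.7  25.7  26.4]
vinegar 0.58 [340.2 160.9  29.7  23.9]
mill 0.96 [137.2 125.9  37.9  32.8]
mill 0.82 [243.5 153.1  21.   29.1]
sauce 0.57 [267.1 183.6  24.9  26.9]
tray 0.85 [268.9 173.8  92.8  88.9]
tray 0.73 [270.9 156.4  20.9  22.4]
board 0.6 [166.8 210.1  77.  107.5]
tiffin 0.93 [399.6 216.4  81.3  57.9]
tiffin 0.32 [295.4 157.1  23.2  24.1]
salt 0.7 [234.8 197.4  18.   19.9]
tin 0.69 [296.2 199.2  20.9  24.5]
1.0 [0.22357021 0.58363353 0.2313505 ] [5.71390801e-01 3.08914425e+00 9.04298601e-05] [[-0.934, 0.358, 0.0], [0.358, 0.934, 0.0], [-0.0, 0.0, -1.0]] 0.08558016016493973
```

```bash
python3 - <<'E'
import cv2
a=cv2.imread("pics/scene0.png");b=cv2.imread("pics/top0.png")
cv2.imwrite("pics/a.png",cv2.resize(a[100:270,90:420],(800,412),interpolation=3))
cv2.imwrite("pics/b.png",cv2.resize(b[90:290,100:460],None,fx=2.2,fy=2.2,interpolation=3))
E
```

```text
(no output)
```

View pics/a.png

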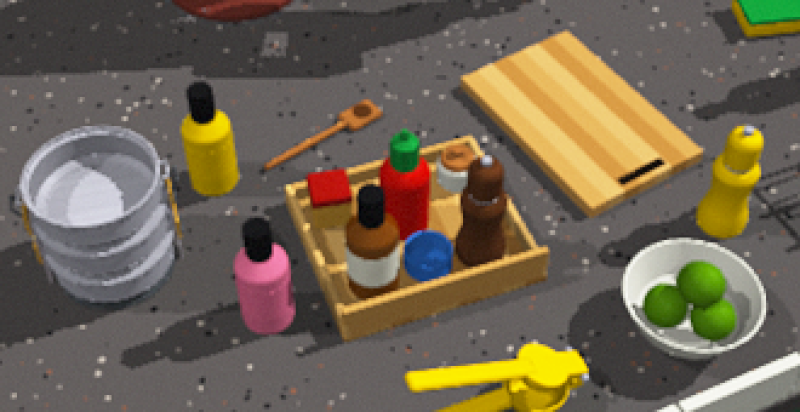

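View pics/b.png

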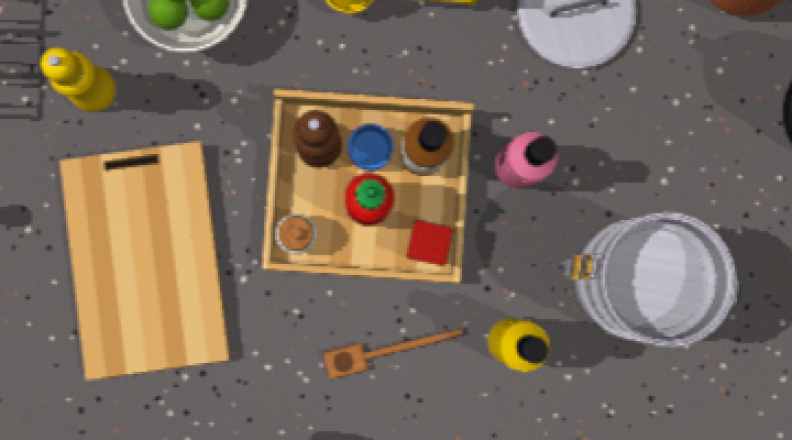

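The mill is at left (+y) of the dish, vinegar at right and sauce in front. The board is at left and the tiffin at right, with pink and yellow decoys outside the tray. Next I'll measure everything.

```bash
python3 - <<'E'
from h import *
from scipy.optimize import least_squares
A=lambda u,v:(90+u/2.424,100+v/2.424)
B=lambda u,v:(100+u/2.2,90+v/2.2)
def tri(pb,pa,z):
    f=lambda P:np.r_[proj("top",P)-pb,proj("scene",P)-pa]
    s=least_squares(f,[.55,0,z]);return s.x.round(4),s.fun.round(1)
for n,b,a,z in(("mill",(313,124),(487,160),.168),("vin",(433,134),(371,191),.165),("sauce",(371,188),(404,132),.17)):
    print(n,onz("top",*B(*b),z).round(4),onz("scene",*A(*a),z).round(4),*tri(B(*b),A(*a),z))
print("dish",onz("top",*B(370,147),.042).round(4),onz("scene",*A(429,252),.042).round(4))
print("tiffin",onz("top",*B(673,279),.155).round(4))
print("tiffin rim scene",onz("scene",*A(95,165),.155).round(4))
# tray + board fit in top view: outer rim corners (order FL.. : back-left, back-right, front-right, front-left)
for n,c,hs,(lx,ly) in(("tray",[(274,91),(473,104),(461,282),(263,268)],(.055,.055,.032,.032),(.225,.25)),("board",[(60,159),(202,142),(228,360),(86,380)],(.018,)*4,(.28,.18))):
    m=[(lx/2,ly/2),(lx/2,-ly/2),(-lx/2,-ly/2),(-lx/2,ly/2)]
    def f(p):
        r=R.from_euler("z",p[2]);return np.concatenate([proj("top",r.apply([x,y,h])+[p[0],p[1],0])-B(*q) for (x,y),q,h in zip(m,c,hs)])
    s=least_squares(f,[.5,.1,0]);print(n,s.x.round(4),s.fun.round(1))
    if n=="tray":
        for q in((.052,0),(.052,.066),(.052,-.066),(-.02,0)):print(q,(R.from_euler("z",s.x[2]).apply([*q,0])[:2]+s.x[:2]).round(4))
o=get_obs();M=R.from_rotvec(o["tool_rot"])
print((M.inv()*R.from_matrix(np.diag([-1,1,-1]))).as_rotvec(degrees=True),M.inv().apply(np.eye(3)).round(4))
E
```

```text
mill [0.6338 0.0841 0.168 ] [0.637  0.0861 0.168 ] [0.6347 0.0855 0.166 ] [-0.5 -0.2 -0.6  0.1]
vin [ 0.6237 -0.0493  0.165 ] [ 0.6234 -0.0453  0.165 ] [ 0.6241 -0.0476  0.1668] [-0.6 -0.3 -0.7 -0. ]
sauce [0.5626 0.0197 0.17  ] [0.5623 0.0215 0.17  ] [0.5628 0.0203 0.1709] [-0.3 -0.1 -0.3  0. ]
dish [0.6273 0.0176 0.042 ] [0.6352 0.0198 0.042 ]
tiffin [ 0.4636 -0.3179  0.155 ]
tiffin rim scene [ 0.4534 -0.3016  0.155 ]
tray [ 0.5774  0.0203 -0.0624] [-0.3 -1.   0.6 -0.8  0.2  0.7 -0.5  1.1]
(0.052, 0) [0.6293 0.017 ]
(0.052, 0.066) [0.6334 0.0829]
(0.052, -0.066) [ 0.6252 -0.0489]
(-0.02, 0) [0.5574 0.0215]
board [0.4864 0.3025 0.1354] [ 0.3  0.2 -0.3 -0.3  0.2  0.2 -0.2 -0.1]
[ 3.31699942e-03  2.79451470e-03 -2.09588178e+01] [[-9.338e-01  3.577e-01  1.000e-04]
 [ 3.577e-01  9.338e-01  0.000e+00]
 [-0.000e+00  1.000e-04 -1.000e+00]]
```

```bash
python3 -m crank '[{"offset":[0,0,-0.06],"twist":[0,0,-10]},{"offset":[-0.56,-0.3175,-0.07],"twist":[0,0,-20.96]},{"offset":[-0.562,-0.3185,-0.07],"twist":[0,0,-20.96]},{"offset":[-0.562,-0.3185,-0.07],"twist":[0,0,-20.96]},{"offset":[-0.562,-0.3185,-0.07],"twist":[0,0,-20.96]},{"offset":[-0.562,-0.3185,-0.07],"twist":[0,0,-20.96]},{"offset":[-0.562,-0.3185,-0.07],"twist":[0,0,-20.96]},{"offset":[-0.562,-0.3185,-0.07],"twist":[0,0,-20.96]},{"offset":[-0.562,-0.3185,-0.07],"twist":[0,0,-20.96]},{"offset":[-0.562,-0.3185,-0.07],"twist":[0,0,-20.96]},{"offset":[-0.562,-0.3185,-0.07],"twist":[0,0,-20.96]},{"offset":[-0.562,-0.3185,-0.07],"twist":[0,0,-20.96]},{"offset":[-0.562,-0.3185,-0.07],"twist":[0,0,-20.96]},{"offset":[-0.562,-0.3185,-0.07],"twist":[0,0,-20.96]}]' 1 40
```

```text
t: 2.75
tool_pos: [0.6338, 0.0864, 0.3014]
tool_rot: [0.002, -3.141, -0.001]
contact_force: [-0.9, -0.1, -0.5]
opening: 0.0856
grip_force: 0.0
```

```bash
python3 -m crank '[{"offset":[-0.001,-0.001,0.05],"twist":[0,0,0]},{"offset":[-0.001,-0.001,0.1],"twist":[0,0,0]},{"offset":[-0.001,-0.001,0.14],"twist":[0,0,0]},{"offset":[-0.001,-0.001,0.165],"twist":[0,0,0]},{"offset":[-0.001,-0.001,0.182],"twist":[0,0,0]},{"offset":[-0.001,-0.001,0.182],"twist":[0,0,0]},{"offset":[-0.001,-0.001,0.182],"twist":[0,0,0]}]' && python3 -m crank '[{"offset":[0,0,0],"twist":[0,0,0]},{"offset":[0,0,0],"twist":[0,0,0]},{"offset":[0,0,0],"twist":[0,0,0]},{"offset":[0,0,0],"twist":[0,0,0]},{"offset":[0,0,0],"twist":[0,0,0]},{"offset":[0,0,0],"twist":[0,0,0]},{"offset":[0,0,0],"twist":[0,0,0]},{"offset":[0,0,0],"twist":[0,0,0]}]' 0 40; python3 - <<'E'
from h import *
im=get_image("scene");cv2.imwrite("pics/c.png",cv2.resize(im[60:270,90:420],(800,509),interpolation=3)[...,::-1])
E
```

```text
t: 3.62
tool_pos: [0.6363, 0.0846, 0.121]
tool_rot: [-0.001, 3.139, 0.0]
contact_force: [-0.1, -0.0, 0.1]
opening: 0.0852
grip_force: 0.0
t: 4.62
tool_pos: [0.636, 0.0843, 0.1202]
tool_rot: [-0.0, 3.14, 0.0]
contact_force: [0.6, 1.1, 5.5]
opening: 0.0393
grip_force: 40.7
```

View pics/c.png

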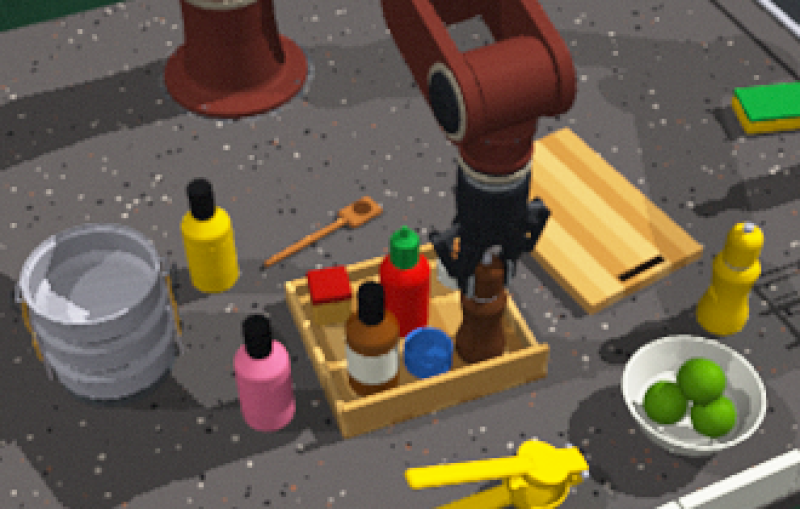

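```bash
python3 -m crank '[{"offset":[0,0,-0.015],"twist":[0,0,0]},{"offset":[0,0,-0.045],"twist":[0,0,0]},{"offset":[0,0,-0.08],"twist":[0,0,0]},{"offset":[0,0,-0.1],"twist":[0,0,0]},{"offset":[0.01,0.03,-0.1],"twist":[0,0,0]},{"offset":[0.02,0.07,-0.1],"twist":[0,0,0]},{"offset":[0.034,0.12,-0.1],"twist":[0,0,0]},{"offset":[0.048,0.17,-0.1],"twist":[0,0,0]},{"offset":[0.06,0.21,-0.1],"twist":[0,0,0]},{"offset":[0.065,0.23,-0.1],"twist":[0,0,0]},{"offset":[0.065,0.23,-0.07],"twist":[0,0,0]},{"offset":[0.065,0.23,-0.04],"twist":[0,0,0]},{"offset":[0.065,0.23,-0.025],"twist":[0,0,0]},{"offset":[0.065,0.23,-0.017],"twist":[0,0,0]},{"offset":[0.065,0.23,-0.012],"twist":[0,0,0]},{"offset":[0.065,0.23,-0.012],"twist":[0,0,0]}]'; python3 -m crank '[{"offset":[0,0,0.001],"twist":[0,0,0]},{"offset":[0,0,0.002],"twist":[0,0,0]},{"offset":[0,0,0.002],"twist":[0,0,0]}]'
```

```text
t: 6.68
tool_pos: [0.5709, 0.3142, 0.1319]
tool_rot: [0.0, 3.141, 0.0]
contact_force: [-0.3, 0.2, -3.0]
opening: 0.039
grip_force: 40.8
t: 7.05
tool_pos: [0.5705, 0.3142, 0.1295]
tool_rot: [-0.0, 3.141, 0.0]
contact_force: [0.2, -0.2, -1.2]
opening: 0.039
grip_force: 40.8
```

```bash
python3 -m crank '[{"offset":[0,0,0.001],"twist":[0,0,0]},{"offset":[0,0,0.001],"twist":[0,0,0]}]';  python3 -m crank '[{"offset":[0,0,0],"twist":[0,0,0]},{"offset":[0,0,0],"twist":[0,0,0]},{"offset":[0,0,0],"twist":[0,0,0]},{"offset":[0,0,0],"twist":[0,0,0]},{"offset":[0,0,-0.03],"twist":[0,0,0]},{"offset":[0,0,-0.08],"twist":[0,0,0]},{"offset":[0,0,-0.12],"twist":[0,0,0]},{"offset":[0,0,-0.12],"twist":[0,0,0]}]' 1
```

```text
t: 7.3
tool_pos: [0.5704, 0.3142, 0.1283]
tool_rot: [0.0, -3.142, 0.0]
contact_force: [-0.1, -0.0, -1.7]
opening: 0.0388
grip_force: 40.9
t: 8.3
tool_pos: [0.5726, 0.3151, 0.2541]
tool_rot: [-0.0, 3.133, 0.006]
contact_force: [-0.6, 0.2, 0.8]
opening: 0.0856
grip_force: 0.0
```

```bash
python3 -m crank '[{"offset":[-0.01,-0.04,0],"twist":[0,0,0]},{"offset":[-0.02,-0.1,0],"twist":[0,0,0]},{"offset":[-0.03,-0.16,0],"twist":[0,0,0]},{"offset":[-0.04,-0.22,0],"twist":[0,0,0]},{"offset":[-0.05,-0.28,0],"twist":[0,0,0]},{"offset":[-0.054,-0.33,0],"twist":[0,0,0]},{"offset":[-0.054,-0.3627,0],"twist":[0,0,0]},{"offset":[-0.054,-0.3627,0],"twist":[0,0,0]},{"offset":[-0.054,-0.3627,0.04],"twist":[0,0,0]},{"offset":[-0.054,-0.3627,0.08],"twist":[0,0,0]},{"offset":[-0.054,-0.3627,0.11],"twist":[0,0,0]},{"offset":[-0.054,-0.3627,0.122],"twist":[0,0,0]},{"offset":[-0.054,-0.3627,0.122],"twist":[0,0,0]},{"offset":[-0.054,-0.3627,0.122],"twist":[0,0,0]}]' && python3 -m crank '[{"offset":[0,0,0],"twist":[0,0,0]},{"offset":[0,0,0],"twist":[0,0,0]},{"offset":[0,0,0],"twist":[0,0,0]},{"offset":[0,0,0],"twist":[0,0,0]},{"offset":[0,0,0],"twist":[0,0,0]},{"offset":[0,0,0],"twist":[0,0,0]},{"offset":[0,0,0],"twist":[0,0,0]},{"offset":[0,0,0],"twist":[0,0,0]}]' 0 50
```

```text
t: 10.05
tool_pos: [0.6255, -0.0484, 0.1281]
tool_rot: [-0.001, 3.139, -0.001]
contact_force: [-0.2, -1.2, -0.1]
opening: 0.0853
grip_force: 0.0
t: 11.05
tool_pos: [0.6248, -0.0487, 0.1269]
tool_rot: [-0.0, 3.141, -0.001]
contact_force: [0.4, -1.5, 4.5]
opening: 0.0289
grip_force: 49.7
```

```bash
python3 -m crank '[{"offset":[0,0,-0.015],"twist":[0,0,0]},{"offset":[0,0,-0.05],"twist":[0,0,0]},{"offset":[0,0,-0.1],"twist":[0,0,0]},{"offset":[0,0,-0.15],"twist":[0,0,0]},{"offset":[0,0,-0.18],"twist":[0,0,0]},{"offset":[0.01,0.025,-0.185],"twist":[0,0,0]},{"offset":[0.028,0.07,-0.185],"twist":[0,0,0]},{"offset":[0.048,0.12,-0.185],"twist":[0,0,0]},{"offset":[0.068,0.17,-0.185],"twist":[0,0,0]},{"offset":[0.088,0.22,-0.185],"twist":[0,0,0]},{"offset":[0.108,0.27,-0.185],"twist":[0,0,0]},{"offset":[0.125,0.315,-0.185],"twist":[0,0,0]},{"offset":[0.135,0.34,-0.185],"twist":[0,0,0]},{"offset":[0.139,0.351,-0.185],"twist":[0,0,0]},{"offset":[0.139,0.351,-0.165],"twist":[0,0,0]},{"offset":[0.139,0.351,-0.12],"twist":[0,0,0]},{"offset":[0.139,0.351,-0.075],"twist":[0,0,0]},{"offset":[0.139,0.351,-0.04],"twist":[0,0,0]},{"offset":[0.139,0.351,-0.02],"twist":[0,0,0]},{"offset":[0.139,0.351,-0.013],"twist":[0,0,0]}]'; python3 -m crank '[{"offset":[0,0,0],"twist":[0,0,0]},{"offset":[0,0,0.002],"twist":[0,0,0]},{"offset":[0,0,0.003],"twist":[0,0,0]},{"offset":[0,0,0.003],"twist":[0,0,0]}]'
```

```text
t: 13.55
tool_pos: [0.4848, 0.3013, 0.1372]
tool_rot: [-0.002, -3.139, 0.002]
contact_force: [0.3, -0.1, -2.5]
opening: 0.029
grip_force: 50.2
t: 14.05
tool_pos: [0.4857, 0.3026, 0.1369]
tool_rot: [-0.0, 3.141, 0.001]
contact_force: [-0.1, -0.4, -3.5]
opening: 0.029
grip_force: 50.2
```

```bash
python3 -m crank '[{"offset":[0,0,0.001],"twist":[0,0,0]},{"offset":[0,0,0.002],"twist":[0,0,0]},{"offset":[0,0,0.002],"twist":[0,0,0]}]';  python3 -m crank '[{"offset":[0,0,0],"twist":[0,0,0]},{"offset":[0,0,0],"twist":[0,0,0]}]'
```

```text
t: 14.42
tool_pos: [0.4857, 0.3025, 0.1349]
tool_rot: [-0.0, 3.141, 0.0]
contact_force: [-0.1, -1.1, 0.4]
opening: 0.029
grip_force: 50.5
t: 14.68
tool_pos: [0.4857, 0.3026, 0.1349]
tool_rot: [-0.0, 3.141, 0.0]
contact_force: [-0.6, -0.7, 1.4]
opening: 0.0293
grip_force: 50.5
```

```bash
python3 -m crank '[{"offset":[0,0,0],"twist":[0,0,0]},{"offset":[0,0,0],"twist":[0,0,0]},{"offset":[0,0,0],"twist":[0,0,0]},{"offset":[0,0,0],"twist":[0,0,0]},{"offset":[0,0,-0.03],"twist":[0,0,0]},{"offset":[0,0,-0.08],"twist":[0,0,0]},{"offset":[0,0,-0.12],"twist":[0,0,0]},{"offset":[-0.01,-0.04,-0.12],"twist":[0,0,0]},{"offset":[-0.025,-0.09,-0.12],"twist":[0,0,0]},{"offset":[-0.04,-0.15,-0.12],"twist":[0,0,0]},{"offset":[-0.055,-0.21,-0.12],"twist":[0,0,0]},{"offset":[-0.07,-0.26,-0.12],"twist":[0,0,0]},{"offset":[-0.077,-0.2823,-0.12],"twist":[0,0,0]},{"offset":[-0.077,-0.2823,-0.12],"twist":[0,0,0]},{"offset":[-0.077,-0.2823,-0.08],"twist":[0,0,0]},{"offset":[-0.077,-0.2823,-0.03],"twist":[0,0,0]},{"offset":[-0.077,-0.2823,0.0],"twist":[0,0,0]},{"offset":[-0.077,-0.2823,0.014],"twist":[0,0,0]},{"offset":[-0.077,-0.2823,0.014],"twist":[0,0,0]},{"offset":[-0.077,-0.2823,0.014],"twist":[0,0,0]}]' 1; python3 -m crank '[{"offset":[0,0,0],"twist":[0,0,0]},{"offset":[0,0,0],"twist":[0,0,0]},{"offset":[0,0,0],"twist":[0,0,0]},{"offset":[0,0,0],"twist":[0,0,0]},{"offset":[0,0,0],"twist":[0,0,0]},{"offset":[0,0,0],"twist":[0,0,0]},{"offset":[0,0,0],"twist":[0,0,0]},{"offset":[0,0,0],"twist":[0,0,0]}]' 0 50
```

```text
t: 17.18
tool_pos: [0.5637, 0.0204, 0.1223]
tool_rot: [-0.001, 3.138, -0.0]
contact_force: [0.5, 0.9, 0.1]
opening: 0.0854
grip_force: 0.0
t: 18.18
tool_pos: [0.5629, 0.0203, 0.1209]
tool_rot: [-0.0, 3.141, 0.0]
contact_force: [-0.3, 0.6, 5.8]
opening: 0.0309
grip_force: 49.5
```

```bash
python3 -m crank '[{"offset":[0,0,-0.015],"twist":[0,0,0]},{"offset":[0,0,-0.05],"twist":[0,0,0]},{"offset":[0,0,-0.1],"twist":[0,0,0]},{"offset":[0,0,-0.13],"twist":[0,0,0]},{"offset":[0.01,0.015,-0.14],"twist":[0,0,0]},{"offset":[0.03,0.05,-0.14],"twist":[0,0,0]},{"offset":[0.055,0.09,-0.14],"twist":[0,0,0]},{"offset":[0.08,0.135,-0.14],"twist":[0,0,0]},{"offset":[0.108,0.18,-0.14],"twist":[0,0,0]},{"offset":[0.13,0.22,-0.14],"twist":[0,0,0]},{"offset":[0.15,0.253,-0.14],"twist":[0,0,0]},{"offset":[0.161,0.271,-0.14],"twist":[0,0,0]},{"offset":[0.161,0.271,-0.125],"twist":[0,0,0]},{"offset":[0.161,0.271,-0.09],"twist":[0,0,0]},{"offset":[0.161,0.271,-0.05],"twist":[0,0,0]},{"offset":[0.161,0.271,-0.025],"twist":[0,0,0]},{"offset":[0.161,0.271,-0.015],"twist":[0,0,0]},{"offset":[0.161,0.271,-0.011],"twist":[0,0,0]},{"offset":[0.161,0.271,-0.01],"twist":[0,0,0]},{"offset":[0.161,0.271,-0.009],"twist":[0,0,0]}]'; python3 -m crank '[{"offset":[0,0,0],"twist":[0,0,0]},{"offset":[0,0,0.001],"twist":[0,0,0]},{"offset":[0,0,0.001],"twist":[0,0,0]}]'
```

```text
t: 20.68
tool_pos: [0.4022, 0.2915, 0.1305]
tool_rot: [0.0, 3.14, 0.002]
contact_force: [-0.3, -0.1, -2.1]
opening: 0.0307
grip_force: 49.9
t: 21.05
tool_pos: [0.4018, 0.2914, 0.1289]
tool_rot: [-0.0, 3.141, 0.001]
contact_force: [-0.7, 0.3, 0.4]
opening: 0.031
grip_force: 50.2
```

Touching; release, lift and look.

```bash
python3 -m crank '[{"offset":[0,0,0],"twist":[0,0,0]},{"offset":[0,0,0],"twist":[0,0,0]},{"offset":[0,0,0],"twist":[0,0,0]},{"offset":[0,0,0],"twist":[0,0,0]},{"offset":[0,0,-0.03],"twist":[0,0,0]},{"offset":[0,0,-0.08],"twist":[0,0,0]},{"offset":[0,0,-0.13],"twist":[0,0,0]},{"offset":[0,0,-0.17],"twist":[0,0,0]},{"offset":[0,0,-0.17],"twist":[0,0,0]}]' 1; python3 - <<'E'
from h import *
for c in("top","scene"):
    im=get_image(c);cv2.imwrite(f"pics/{c}1.png",im[...,::-1])
    for n in("dish","tiffin"):
        for r in cut_out(n,c)[:2]: 
            m=r["region"];print(c,n,r["confidence"],np.round(r["rect"],1),onz(c,*r["rect"][:2],.042 if n=="dish" else .155).round(4))
a=cv2.imread("pics/top1.png")[90:290,100:460];b=cv2.imread("pics/scene1.png")[60:270,90:420]
cv2.imwrite("pics/d.png",cv2.resize(a,None,fx=2.2,fy=2.2,interpolation=3));cv2.imwrite("pics/e.png",cv2.resize(b,(800,509),interpolation=3))
E
```

```text
t: 22.18
tool_pos: [0.4031, 0.292, 0.3031]
tool_rot: [-0.0, 3.134, 0.006]
contact_force: [-0.3, 0.0, 0.2]
opening: 0.0852
grip_force: 0.0
top dish 0.82 [271.1 157.6  20.9  25.8] [0.6252 0.0096 0.042 ]
top tiffin 0.77 [401.1 215.9  82.4  58.1] [ 0.4658 -0.3061  0.155 ]
scene dish 0.84 [268.6 205.2  18.9  28.1] [0.6411 0.022  0.042 ]
scene tiffin 0.78 [132.3 190.7  67.7  79.6] [ 0.5345 -0.3149  0.155 ]
```

View pics/d.png

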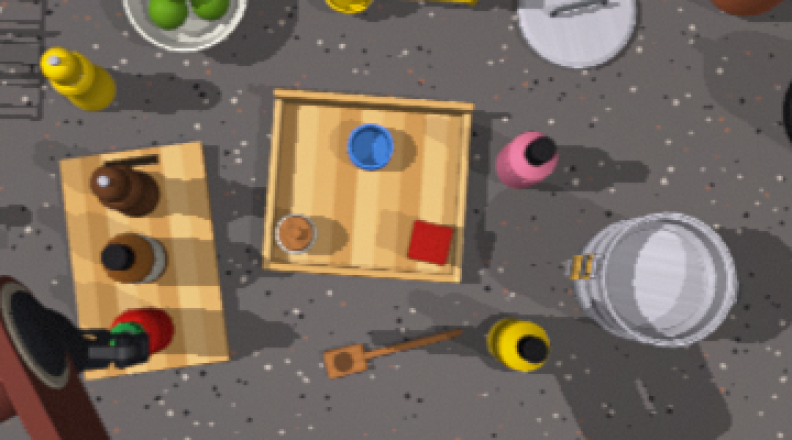

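View pics/e.png

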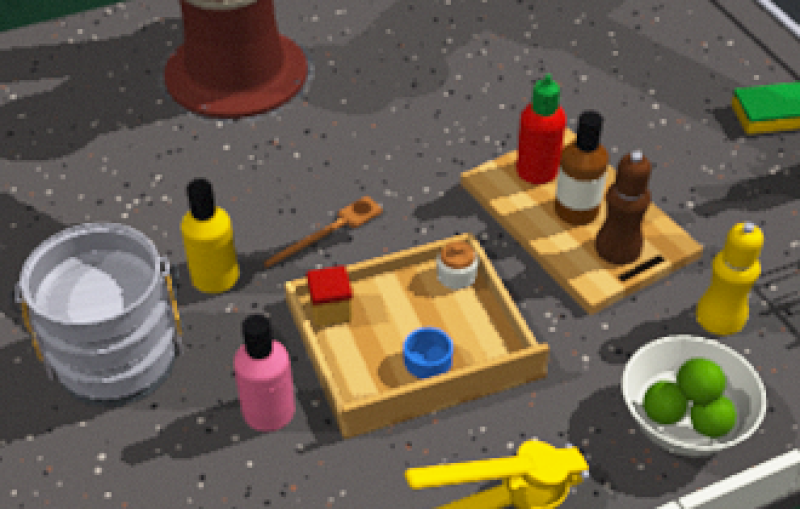

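The mill, vinegar and sauce stand upright on the board at (125,188), (130,258) and (130,330) in the top view. The dish at (371,147) is now clear.

```bash
python3 - <<'E'
from h import *
from scipy.optimize import least_squares
th=np.linspace(0,2*np.pi,60)
C=lambda x,y,r,z:np.array([[x+r*np.cos(t),y+r*np.sin(t),z] for t in th])
def bb(cam,P):
    q=np.array([proj(cam,p) for p in P]);return np.r_[q.min(0),q.max(0)]
ob={}
for c in("top","scene"):
    im=cv2.imread(f"pics/{c}1.png");hsv=cv2.cvtColor(im,cv2.COLOR_BGR2HSV)
    m=cv2.inRange(hsv,(95,110,50),(125,255,255))
    n,l,s,_=cv2.connectedComponentsWithStats(m);k=[i for i in range(1,n) if s[i,4]>100];print(c,s[k])
    i=min(k,key=lambda i:abs(s[i,0]-260));ob[c]=np.r_[s[i,:2]-.5,s[i,:2]+s[i,2:4]-.5]
P=lambda p:np.r_[C(*p,.029,.01),C(*p,.029,.042)]
f=lambda p:np.r_[bb("top",P(p))-ob["top"],bb("scene",P(p))-ob["scene"]]
s=least_squares(f,[.628,.017],diff_step=1e-3);print("dish",s.x.round(4),s.fun.round(1))
t=np.array([738,212,346])/2.2+[100,90,90];e=np.array([20,224,161])/2.424+[90,60,90]
def g(p):
    a=bb("top",C(*p,.075,.155));b=bb("scene",C(*p,.075,.155));return np.r_[a[2]-t[0],a[1]-t[1],a[3]-t[2],b[0]-e[0],b[1]-e[1],b[2]-e[2]]
u=least_squares(g,[.46,-.31],diff_step=1e-3);print("tiffin",u.x.round(4),u.fun.round(1))
out=[]
for c,(x0,y0,w,h) in(("top",(340,170,110,90)),("scene",(90,140,110,90))):
    im=cv2.resize(cv2.imread(f"pics/{c}1.png")[y0:y0+h,x0:x0+w],None,fx=3.6,fy=3.6,interpolation=3)
    for r,z,col in((.075,.155,(0,0,255)),(.0575,.109,(0,255,0))):
        q=np.array([(proj(c,p)-[x0,y0]+.5)*3.6 for p in C(*u.x,r,z)]).astype(int);cv2.polylines(im,[q],True,col,1)
    out.append(im)
cv2.imwrite("pics/f.png",np.hstack(out))
E
```

```text
top [[  4  60  61  21 905]
 [258 146  21  21 331]]
scene [[478 153  34  38 729]
 [257 195  20  21 332]]Traceback (most recent call last):
  File "<stdin>", line 15, in <module>
    return func(*args, **kwargs)
    result = trf(vector_fun.fun, vector_fun.jac, x0, f0, J0, lb, ub, ftol, xtol,
                 gtol, max_nfev, x_scale, loss_function, tr_solver,
                 tr_options.copy(), verbose, callback=callback_wrapped)
    return trf_no_bounds(
        fun, jac, x0, f0, J0, ftol, xtol, gtol, max_nfev, x_scale,
        loss_function, tr_solver, tr_options, verbose, callback=callback)
    f_new = fun(x_new)
    self._update_fun()
    ~~~~~~~~~~~~~~~~^^
    self.f = self.fun_wrapped(xp_copy(self.x))
             ~~~~~~~~~~~~~~~~^^^^^^^^^^^^^^^^^
    return np.atleast_1d(self.fun(x))
                         ~~~~~~~~^^^
    return self.f(x, *self.args, **self.kwargs)
           ~~~~~~^^^^^^^^^^^^^^^^^^^^^^^^^^^^^^
  File "<stdin>", line 14, in <lambda>
  File "<stdin>", line 6, in bb
  File "h.py", line 11, in proj
    c=get_calibration(cam);K=np.array(c["intrinsics"]);T=np.linalg.inv(np.array(c["world_from_camera"]))
ValueError: time passes only in moves, steps and waits
```

```bash
sed -i 's/^def ray/import functools\nget_calibration=functools.lru_cache(get_calibration)\ndef ray/' h.py; python3 - <<'E'
from h import *
from scipy.optimize import least_squares
th=np.linspace(0,2*np.pi,60)
C=lambda x,y,r,z:np.array([[x+r*np.cos(t),y+r*np.sin(t),z] for t in th])
def bb(cam,P):
    q=np.array([proj(cam,p) for p in P]);return np.r_[q.min(0),q.max(0)]
ob={"top":np.array([257.5,145.5,278.5,166.5]),"scene":np.array([256.5,194.5,276.5,215.5])}
P=lambda p:np.r_[C(*p,.029,.01),C(*p,.029,.042)]
f=lambda p:np.r_[bb("top",P(p))-ob["top"],bb("scene",P(p))-ob["scene"]]
s=least_squares(f,[.628,.017],diff_step=1e-3);print("dish",s.x.round(4),s.fun.round(1))
t=np.array([738,212,346])/2.2+[100,90,90];e=np.array([20,224,161])/2.424+[90,60,90]
def g(p):
    a=bb("top",C(*p,.075,.155));b=bb("scene",C(*p,.075,.155));return np.r_[a[2]-t[0],a[1]-t[1],a[3]-t[2],b[0]-e[0],b[1]-e[1],b[2]-e[2]]
u=least_squares(g,[.46,-.31],diff_step=1e-3);print("tiffin",u.x.round(4),u.fun.round(1))
out=[]
for c,(x0,y0,w,h) in(("top",(340,170,110,90)),("scene",(90,140,110,90))):
    im=cv2.resize(cv2.imread(f"pics/{c}1.png")[y0:y0+h,x0:x0+w],None,fx=3.6,fy=3.6,interpolation=3)
    for r,z,col in((.075,.155,(0,0,255)),(.0575,.109,(0,255,0))):
        q=np.array([(proj(c,p)-[x0,y0]+.5)*3.6 for p in C(*u.x,r,z)]).astype(int);cv2.polylines(im,[q],True,col,1)
    out.append(im)
cv2.imwrite("pics/f.png",np.hstack(out))
E
```

```text
dish [0.6296 0.02  ] [-0.7  0.1 -0.6  1.4 -0.7  0.1  0.   2.2]
tiffin [ 0.4647 -0.3117] [-1.7 -0.5 -0.2 -0.7 -0.4 -1.2]
```

View pics/f.png

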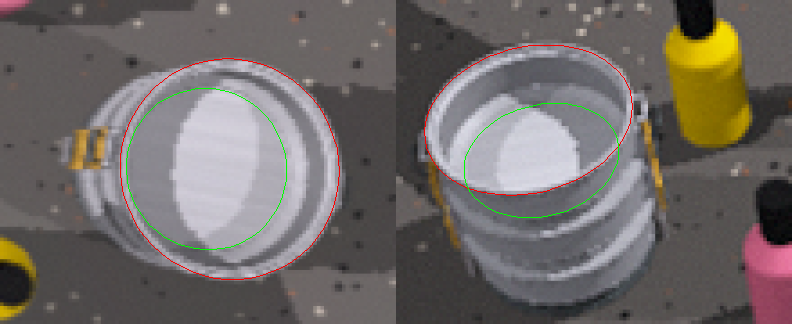

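```bash
python3 -m crank '[{"offset":[-0.02,-0.03,0],"twist":[0,0,0]},{"offset":[-0.06,-0.07,0],"twist":[0,0,0]},{"offset":[-0.1,-0.12,0],"twist":[0,0,0]},{"offset":[-0.14,-0.165,0],"twist":[0,0,0]},{"offset":[-0.18,-0.215,0],"twist":[0,0,0]},{"offset":[-0.21,-0.25,0],"twist":[0,0,0]},{"offset":[-0.2272,-0.2734,0.01],"twist":[0,0,0]},{"offset":[-0.2272,-0.2734,0.05],"twist":[0,0,0]},{"offset":[-0.2272,-0.2734,0.1],"twist":[0,0,0]},{"offset":[-0.2272,-0.2734,0.15],"twist":[0,0,0]},{"offset":[-0.2272,-0.2734,0.2],"twist":[0,0,0]},{"offset":[-0.2272,-0.2734,0.235],"twist":[0,0,0]},{"offset":[-0.2272,-0.2734,0.245],"twist":[0,0,0]},{"offset":[-0.2272,-0.2734,0.245],"twist":[0,0,0]}]'; python3 - <<'E'
from h import *
im=get_image("scene");cv2.imwrite("pics/g.png",cv2.resize(im[120:240,190:350],(800,600),interpolation=3)[...,::-1])
E
```

```text
t: 24.22
tool_pos: [0.6283, 0.0178, 0.0528]
tool_rot: [0.0, -3.14, -0.0]
contact_force: [0.6, -0.3, 0.2]
opening: 0.0852
grip_force: 0.0
```

View pics/g.png

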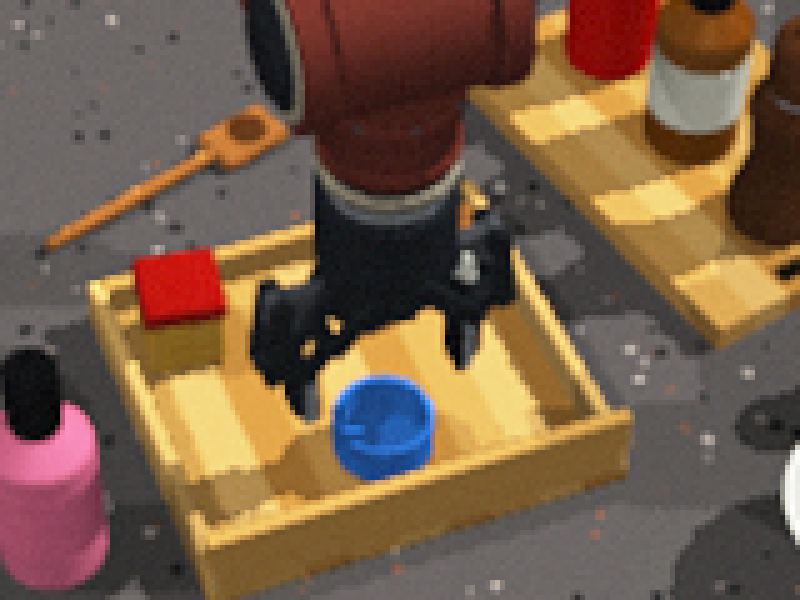

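The open fingers straddle the dish at (384,428), so I can descend and close.

```bash
python3 -m crank '[{"offset":[0,0.001,0.015],"twist":[0,0,0]},{"offset":[0,0.001,0.03],"twist":[0,0,0]},{"offset":[0,0.001,0.036],"twist":[0,0,0]},{"offset":[0,0.001,0.036],"twist":[0,0,0]}]'; python3 -m crank '[{"offset":[0,0,0],"twist":[0,0,0]},{"offset":[0,0,0],"twist":[0,0,0]},{"offset":[0,0,0],"twist":[0,0,0]},{"offset":[0,0,0],"twist":[0,0,0]},{"offset":[0,0,0],"twist":[0,0,0]},{"offset":[0,0,0],"twist":[0,0,0]}]' 0 40
```

```text
t: 24.78
tool_pos: [0.6279, 0.0188, 0.0163]
tool_rot: [-0.0, -3.14, -0.0]
contact_force: [-0.5, 0.6, -0.2]
opening: 0.0852
grip_force: 0.0
t: 25.52
tool_pos: [0.6296, 0.0187, 0.0185]
tool_rot: [-0.0, 3.14, -0.0]
contact_force: [-0.1, 0.1, 5.3]
opening: 0.0571
grip_force: 43.2
```

```bash
python3 -m crank '[{"offset":[0,0,-0.02],"twist":[0,0,0]},{"offset":[0,0,-0.06],"twist":[0,0,0]},{"offset":[0,0,-0.11],"twist":[0,0,0]},{"offset":[0,0,-0.16],"twist":[0,0,0]},{"offset":[0,0,-0.195],"twist":[0,0,0]},{"offset":[0.01,-0.02,-0.2],"twist":[0,0,0]},{"offset":[0.03,-0.06,-0.2],"twist":[0,0,0]},{"offset":[0.053,-0.106,-0.2],"twist":[0,0,0]},{"offset":[0.077,-0.155,-0.2],"twist":[0,0,0]},{"offset":[0.1,-0.202,-0.2],"twist":[0,0,0]},{"offset":[0.125,-0.252,-0.2],"twist":[0,0,0]},{"offset":[0.145,-0.292,-0.2],"twist":[0,0,0]},{"offset":[0.158,-0.32,-0.2],"twist":[0,0,0]},{"offset":[0.1645,-0.3315,-0.2],"twist":[0,0,0]},{"offset":[0.1645,-0.3315,-0.2],"twist":[0,0,0]},{"offset":[0.1645,-0.3315,-0.18],"twist":[0,0,0]},{"offset":[0.1645,-0.3315,-0.15],"twist":[0,0,0]},{"offset":[0.1645,-0.3315,-0.125],"twist":[0,0,0]},{"offset":[0.1645,-0.3315,-0.112],"twist":[0,0,0]},{"offset":[0.1645,-0.3315,-0.107],"twist":[0,0,0]}]'; python3 -m crank '[{"offset":[0,0,0],"twist":[0,0,0]},{"offset":[0,0,0.002],"twist":[0,0,0]},{"offset":[0,0,0.003],"twist":[0,0,0]},{"offset":[0,0,0.003],"twist":[0,0,0]}]';python3 - <<'E'
from h import *
out=[]
for c,(x0,y0,w,h) in(("top",(330,160,110,90)),("scene",(90,120,110,90))):
    out.append(cv2.resize(get_image(c)[y0:y0+h,x0:x0+w],None,fx=3.6,fy=3.6,interpolation=3)[...,::-1])
cv2.imwrite("pics/i.png",np.hstack(out))
E
```

```text
t: 28.02
tool_pos: [0.4639, -0.3116, 0.1228]
tool_rot: [0.002, -3.14, -0.002]
contact_force: [0.3, -0.1, -1.7]
opening: 0.0573
grip_force: 43.2
t: 28.52
tool_pos: [0.4643, -0.3129, 0.1216]
tool_rot: [0.0, 3.141, -0.001]
contact_force: [0.3, -0.4, -2.2]
opening: 0.0565
grip_force: 43.2
```

View pics/i.png

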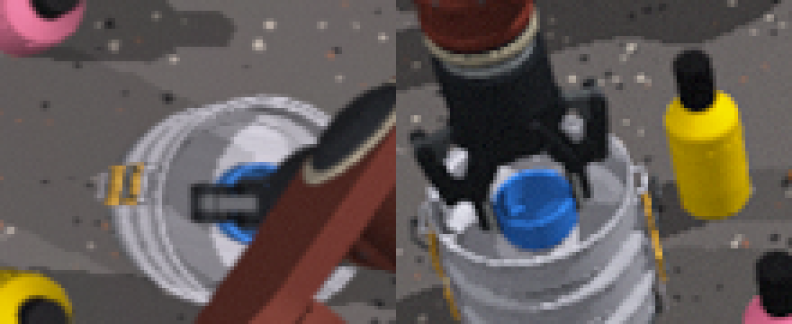

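The dish is over the middle of the top tier, at (540,210) in the scene crop, still about 4 mm up. I'll lower it by feel.

```bash
python3 -m crank '[{"offset":[0,0,0.001],"twist":[0,0,0]},{"offset":[0,0,0.002],"twist":[0,0,0]},{"offset":[0,0,0.003],"twist":[0,0,0]},{"offset":[0,0,0.003],"twist":[0,0,0]},{"offset":[0,0,0.003],"twist":[0,0,0]}]'; python3 -m crank '[{"offset":[0,0,0.001],"twist":[0,0,0]},{"offset":[0,0,0.001],"twist":[0,0,0]}]'
```

```text
t: 29.25
tool_pos: [0.4642, -0.3127, 0.1183]
tool_rot: [0.0, -3.142, -0.0]
contact_force: [-0.0, 0.4, -0.6]
opening: 0.0572
grip_force: 43.2
t: 29.5
tool_pos: [0.4642, -0.3128, 0.1175]
tool_rot: [-0.0, 3.141, -0.0]
contact_force: [-0.9, 0.2, -0.9]
opening: 0.0572
grip_force: 43.3
```

```bash
python3 -m crank '[{"offset":[0,0,0.001],"twist":[0,0,0]},{"offset":[0,0,0.001],"twist":[0,0,0]},{"offset":[0,0,0.001],"twist":[0,0,0]}]'
```

```text
t: 29.88
tool_pos: [0.4643, -0.3128, 0.1175]
tool_rot: [-0.0, 3.142, -0.0]
contact_force: [-2.3, 2.2, 4.5]
opening: 0.0569
grip_force: 43.7
```

```bash
python3 -m crank '[{"offset":[0,0,0],"twist":[0,0,0]},{"offset":[0,0,0],"twist":[0,0,0]},{"offset":[0,0,0],"twist":[0,0,0]},{"offset":[0,0,-0.005],"twist":[0,0,0]},{"offset":[0,0,-0.025],"twist":[0,0,0]},{"offset":[0,0,-0.06],"twist":[0,0,0]},{"offset":[0,0,-0.12],"twist":[0,0,0]},{"offset":[0,0,-0.18],"twist":[0,0,0]},{"offset":[0,0.05,-0.18],"twist":[0,0,0]},{"offset":[0,0.11,-0.18],"twist":[0,0,0]},{"offset":[0,0.17,-0.18],"twist":[0,0,0]},{"offset":[0,0.17,-0.18],"twist":[0,0,0]}]' 0.82;python3 - <<'E'
from h import *
out=[]
for c,(x0,y0,w,h) in(("top",(330,160,110,90)),("scene",(90,120,110,90))):
    out.append(cv2.resize(get_image(c)[y0:y0+h,x0:x0+w],None,fx=3.6,fy=3.6,interpolation=3)[...,::-1])
cv2.imwrite("pics/j.png",np.hstack(out))
E
```

```text
t: 31.38
tool_pos: [0.4644, -0.1397, 0.2986]
tool_rot: [-0.008, 3.138, -0.001]
contact_force: [0.1, -0.3, 0.4]
opening: 0.0698
grip_force: 0.0
```

View pics/j.png

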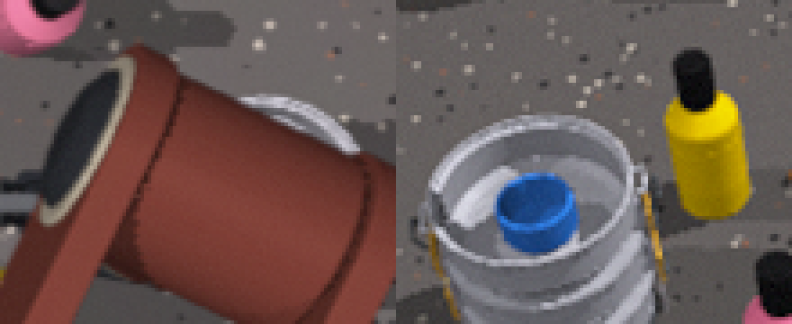

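The dish stands upright in the middle of the tier, at (537,212) in the scene crop. Next come the returns, vinegar first.

```bash
python3 -m crank '[{"offset":[0,0.04,0],"twist":[0,0,0]},{"offset":[0,0.1,0],"twist":[0,0,0]},{"offset":[-0.005,0.16,0],"twist":[0,0,0]},{"offset":[-0.01,0.22,0],"twist":[0,0,0]},{"offset":[-0.015,0.28,0],"twist":[0,0,0]},{"offset":[-0.02,0.34,0],"twist":[0,0,0]},{"offset":[-0.0214,0.4,0],"twist":[0,0,0]},{"offset":[-0.0214,0.435,0],"twist":[0,0,0]},{"offset":[-0.0214,0.4454,0],"twist":[0,0,0]},{"offset":[-0.0214,0.4454,0],"twist":[0,0,0]},{"offset":[-0.0214,0.4454,0.02],"twist":[0,0,0]},{"offset":[-0.0214,0.4454,0.06],"twist":[0,0,0]},{"offset":[-0.0214,0.4454,0.105],"twist":[0,0,0]},{"offset":[-0.0214,0.4454,0.145],"twist":[0,0,0]},{"offset":[-0.0214,0.4454,0.161],"twist":[0,0,0]},{"offset":[-0.0214,0.4454,0.161],"twist":[0,0,0]},{"offset":[-0.0214,0.4454,0.161],"twist":[0,0,0]}]' 1; python3 -m crank '[{"offset":[0,0,0],"twist":[0,0,0]},{"offset":[0,0,0],"twist":[0,0,0]},{"offset":[0,0,0],"twist":[0,0,0]},{"offset":[0,0,0],"twist":[0,0,0]},{"offset":[0,0,0],"twist":[0,0,0]},{"offset":[0,0,0],"twist":[0,0,0]},{"offset":[0,0,0],"twist":[0,0,0]},{"offset":[0,0,0],"twist":[0,0,0]}]' 0 50
```

```text
t: 33.6
tool_pos: [0.4868, 0.3029, 0.1374]
tool_rot: [0.001, 3.139, 0.002]
contact_force: [0.9, -0.5, 0.5]
opening: 0.0856
grip_force: 0.0
t: 34.6
tool_pos: [0.4859, 0.3028, 0.136]
tool_rot: [-0.0, 3.141, 0.0]
contact_force: [0.0, -0.6, 6.0]
opening: 0.0289
grip_force: 49.7
```

```bash
python3 -m crank '[{"offset":[0,0,-0.015],"twist":[0,0,0]},{"offset":[0,0,-0.05],"twist":[0,0,0]},{"offset":[0,0,-0.1],"twist":[0,0,0]},{"offset":[0,0,-0.15],"twist":[0,0,0]},{"offset":[0,0,-0.18],"twist":[0,0,0]},{"offset":[-0.01,-0.025,-0.18],"twist":[0,0,0]},{"offset":[-0.028,-0.07,-0.18],"twist":[0,0,0]},{"offset":[-0.048,-0.12,-0.18],"twist":[0,0,0]},{"offset":[-0.068,-0.17,-0.18],"twist":[0,0,0]},{"offset":[-0.088,-0.22,-0.18],"twist":[0,0,0]},{"offset":[-0.108,-0.27,-0.18],"twist":[0,0,0]},{"offset":[-0.125,-0.315,-0.18],"twist":[0,0,0]},{"offset":[-0.135,-0.34,-0.18],"twist":[0,0,0]},{"offset":[-0.1389,-0.3515,-0.18],"twist":[0,0,0]},{"offset":[-0.1389,-0.3515,-0.16],"twist":[0,0,0]},{"offset":[-0.1389,-0.3515,-0.115],"twist":[0,0,0]},{"offset":[-0.1389,-0.3515,-0.065],"twist":[0,0,0]},{"offset":[-0.1389,-0.3515,-0.025],"twist":[0,0,0]},{"offset":[-0.1389,-0.3515,-0.004],"twist":[0,0,0]},{"offset":[-0.1389,-0.3515,0.003],"twist":[0,0,0]}]'; python3 -m crank '[{"offset":[0,0,0],"twist":[0,0,0]},{"offset":[0,0,0.002],"twist":[0,0,0]},{"offset":[0,0,0.004],"twist":[0,0,0]},{"offset":[0,0,0.005],"twist":[0,0,0]},{"offset":[0,0,0.005],"twist":[0,0,0]}]'
```

```text
t: 37.1
tool_pos: [0.6233, -0.0477, 0.1304]
tool_rot: [0.002, -3.139, -0.001]
contact_force: [-0.1, 0.5, -2.9]
opening: 0.029
grip_force: 50.2
t: 37.72
tool_pos: [0.6249, -0.049, 0.128]
tool_rot: [0.0, 3.141, -0.0]
contact_force: [-0.3, -0.1, -0.4]
opening: 0.0288
grip_force: 50.7
```

```bash
python3 -m crank '[{"offset":[0,0,0],"twist":[0,0,0]},{"offset":[0,0,0],"twist":[0,0,0]},{"offset":[0,0,0],"twist":[0,0,0]},{"offset":[0,0,0],"twist":[0,0,0]},{"offset":[0,0,-0.03],"twist":[0,0,0]},{"offset":[0,0,-0.08],"twist":[0,0,0]},{"offset":[0,0,-0.13],"twist":[0,0,0]},{"offset":[0.01,0.04,-0.13],"twist":[0,0,0]},{"offset":[0.02,0.1,-0.13],"twist":[0,0,0]},{"offset":[0.03,0.16,-0.13],"twist":[0,0,0]},{"offset":[0.04,0.22,-0.13],"twist":[0,0,0]},{"offset":[0.05,0.28,-0.13],"twist":[0,0,0]},{"offset":[0.0544,0.335,-0.13],"twist":[0,0,0]},{"offset":[0.0544,0.3632,-0.13],"twist":[0,0,0]},{"offset":[0.0544,0.3632,-0.13],"twist":[0,0,0]},{"offset":[0.0544,0.3632,-0.09],"twist":[0,0,0]},{"offset":[0.0544,0.3632,-0.045],"twist":[0,0,0]},{"offset":[0.0544,0.3632,-0.01],"twist":[0,0,0]},{"offset":[0.0544,0.3632,0.001],"twist":[0,0,0]},{"offset":[0.0544,0.3632,0.001],"twist":[0,0,0]}]' 1; python3 -m crank '[{"offset":[0,0,0],"twist":[0,0,0]},{"offset":[0,0,0],"twist":[0,0,0]}]'; python3 -m crank '[{"offset":[0,0,0],"twist":[0,0,0]},{"offset":[0,0,0],"twist":[0,0,0]},{"offset":[0,0,0],"twist":[0,0,0]},{"offset":[0,0,0],"twist":[0,0,0]},{"offset":[0,0,0],"twist":[0,0,0]},{"offset":[0,0,0],"twist":[0,0,0]},{"offset":[0,0,0],"twist":[0,0,0]},{"offset":[0,0,0],"twist":[0,0,0]}]' 0 40
```

```text
t: 40.22
tool_pos: [0.5702, 0.3136, 0.1263]
tool_rot: [-0.001, -3.141, 0.001]
contact_force: [-0.5, 0.6, 0.3]
opening: 0.0854
grip_force: 0.0
t: 40.48
tool_pos: [0.5712, 0.3148, 0.1285]
tool_rot: [0.0, 3.138, 0.002]
contact_force: [0.2, -0.8, -0.2]
opening: 0.0852
grip_force: 0.0
t: 41.48
tool_pos: [0.5702, 0.3146, 0.1267]
tool_rot: [-0.0, 3.141, 0.001]
contact_force: [1.3, -0.1, 2.7]
opening: 0.0388
grip_force: 40.8
```

```bash
python3 -m crank '[{"offset":[0,0,-0.015],"twist":[0,0,0]},{"offset":[0,0,-0.05],"twist":[0,0,0]},{"offset":[0,0,-0.09],"twist":[0,0,0]},{"offset":[0,0,-0.11],"twist":[0,0,0]},{"offset":[-0.01,-0.03,-0.11],"twist":[0,0,0]},{"offset":[-0.02,-0.07,-0.11],"twist":[0,0,0]},{"offset":[-0.034,-0.12,-0.11],"twist":[0,0,0]},{"offset":[-0.048,-0.17,-0.11],"twist":[0,0,0]},{"offset":[-0.06,-0.21,-0.11],"twist":[0,0,0]},{"offset":[-0.0655,-0.2303,-0.11],"twist":[0,0,0]},{"offset":[-0.0655,-0.2303,-0.1],"twist":[0,0,0]},{"offset":[-0.0655,-0.2303,-0.07],"twist":[0,0,0]},{"offset":[-0.0655,-0.2303,-0.035],"twist":[0,0,0]},{"offset":[-0.0655,-0.2303,-0.01],"twist":[0,0,0]},{"offset":[-0.0655,-0.2303,0.002],"twist":[0,0,0]},{"offset":[-0.0655,-0.2303,0.004],"twist":[0,0,0]},{"offset":[-0.0655,-0.2303,0.006],"twist":[0,0,0]},{"offset":[-0.0655,-0.2303,0.007],"twist":[0,0,0]},{"offset":[-0.0655,-0.2303,0.008],"twist":[0,0,0]}]'; python3 -m crank '[{"offset":[0,0,0],"twist":[0,0,0]},{"offset":[0,0,0],"twist":[0,0,0]}]'
```

```text
t: 43.85
tool_pos: [0.6361, 0.0841, 0.1192]
tool_rot: [0.0, 3.14, 0.0]
contact_force: [-0.7, -1.2, -2.1]
opening: 0.039
grip_force: 40.9
t: 44.1
tool_pos: [0.6357, 0.084, 0.1187]
tool_rot: [0.0, 3.141, -0.0]
contact_force: [-0.1, -0.8, -1.6]
opening: 0.039
grip_force: 40.9
```

```bash
python3 -m crank '[{"offset":[0,0,0.001],"twist":[0,0,0]},{"offset":[0,0,0.001],"twist":[0,0,0]},{"offset":[0,0,0.001],"twist":[0,0,0]}]'
```

```text
t: 44.48
tool_pos: [0.6361, 0.084, 0.1186]
tool_rot: [0.0, 3.14, -0.0]
contact_force: [-2.1, -0.2, 5.1]
opening: 0.0389
grip_force: 41.3
```

```bash
python3 -m crank '[{"offset":[0,0,0],"twist":[0,0,0]},{"offset":[0,0,0],"twist":[0,0,0]},{"offset":[0,0,0],"twist":[0,0,0]},{"offset":[0,0,0],"twist":[0,0,0]},{"offset":[0,0,-0.03],"twist":[0,0,0]},{"offset":[0,0,-0.08],"twist":[0,0,0]},{"offset":[0,0,-0.14],"twist":[0,0,0]},{"offset":[0.03,0.03,-0.14],"twist":[0,0,0]},{"offset":[0.07,0.06,-0.14],"twist":[0,0,0]},{"offset":[0.11,0.098,-0.14],"twist":[0,0,0]},{"offset":[0.15,0.134,-0.14],"twist":[0,0,0]},{"offset":[0.19,0.17,-0.14],"twist":[0,0,0]},{"offset":[0.22,0.197,-0.14],"twist":[0,0,0]},{"offset":[0.234,0.2074,-0.14],"twist":[0,0,0]},{"offset":[0.234,0.2074,-0.14],"twist":[0,0,0]},{"offset":[0.234,0.2074,-0.1],"twist":[0,0,0]},{"offset":[0.234,0.2074,-0.055],"twist":[0,0,0]},{"offset":[0.234,0.2074,-0.02],"twist":[0,0,0]},{"offset":[0.234,0.2074,-0.01],"twist":[0,0,0]},{"offset":[0.234,0.2074,-0.01],"twist":[0,0,0]}]' 1; python3 -m crank '[{"offset":[0,0,0],"twist":[0,0,0]},{"offset":[0,0,0],"twist":[0,0,0]}]'; python3 -m crank '[{"offset":[0,0,0],"twist":[0,0,0]},{"offset":[0,0,0],"twist":[0,0,0]},{"offset":[0,0,0],"twist":[0,0,0]},{"offset":[0,0,0],"twist":[0,0,0]},{"offset":[0,0,0],"twist":[0,0,0]},{"offset":[0,0,0],"twist":[0,0,0]},{"offset":[0,0,0],"twist":[0,0,0]},{"offset":[0,0,0],"twist":[0,0,0]}]' 0 50
```

```text
t: 46.98
tool_pos: [0.4022, 0.291, 0.1274]
tool_rot: [-0.002, -3.141, 0.001]
contact_force: [0.8, 0.6, 0.1]
opening: 0.0852
grip_force: 0.0
t: 47.22
tool_pos: [0.4026, 0.292, 0.1291]
tool_rot: [0.0, 3.139, 0.002]
contact_force: [-1.2, 0.3, 0.0]
opening: 0.0852
grip_force: 0.0
t: 48.22
tool_pos: [0.4017, 0.2917, 0.1276]
tool_rot: [0.0, 3.141, 0.001]
contact_force: [-0.5, 1.7, 2.2]
opening: 0.0309
grip_force: 49.7
```

```bash
python3 -m crank '[{"offset":[0,0,-0.015],"twist":[0,0,0]},{"offset":[0,0,-0.05],"twist":[0,0,0]},{"offset":[0,0,-0.1],"twist":[0,0,0]},{"offset":[0,0,-0.13],"twist":[0,0,0]},{"offset":[-0.01,-0.015,-0.13],"twist":[0,0,0]},{"offset":[-0.03,-0.05,-0.13],"twist":[0,0,0]},{"offset":[-0.055,-0.09,-0.13],"twist":[0,0,0]},{"offset":[-0.08,-0.135,-0.13],"twist":[0,0,0]},{"offset":[-0.108,-0.18,-0.13],"twist":[0,0,0]},{"offset":[-0.13,-0.22,-0.13],"twist":[0,0,0]},{"offset":[-0.15,-0.253,-0.13],"twist":[0,0,0]},{"offset":[-0.161,-0.2714,-0.13],"twist":[0,0,0]},{"offset":[-0.161,-0.2714,-0.12],"twist":[0,0,0]},{"offset":[-0.161,-0.2714,-0.085],"twist":[0,0,0]},{"offset":[-0.161,-0.2714,-0.045],"twist":[0,0,0]},{"offset":[-0.161,-0.2714,-0.015],"twist":[0,0,0]},{"offset":[-0.161,-0.2714,0.0],"twist":[0,0,0]},{"offset":[-0.161,-0.2714,0.004],"twist":[0,0,0]},{"offset":[-0.161,-0.2714,0.006],"twist":[0,0,0]},{"offset":[-0.161,-0.2714,0.007],"twist":[0,0,0]}]'; python3 -m crank '[{"offset":[0,0,0.001],"twist":[0,0,0]},{"offset":[0,0,0.001],"twist":[0,0,0]},{"offset":[0,0,0.001],"twist":[0,0,0]}]'
```

```text
t: 50.72
tool_pos: [0.5635, 0.0201, 0.1217]
tool_rot: [-0.0, 3.139, -0.0]
contact_force: [0.0, 0.7, -1.4]
opening: 0.0307
grip_force: 50.0
t: 51.1
tool_pos: [0.5627, 0.02, 0.1196]
tool_rot: [0.0, 3.141, -0.0]
contact_force: [0.0, 0.2, -1.7]
opening: 0.0308
grip_force: 50.0
```

```bash
python3 -m crank '[{"offset":[0,0,0.001],"twist":[0,0,0]},{"offset":[0,0,0.001],"twist":[0,0,0]},{"offset":[0,0,0.001],"twist":[0,0,0]}]'
```

```text
t: 51.48
tool_pos: [0.5631, 0.02, 0.1195]
tool_rot: [-0.0, 3.14, -0.0]
contact_force: [-1.7, 0.5, 5.2]
opening: 0.0307
grip_force: 50.5
```

Contact; release, retreat upward and toward the robot's left, and check.

```bash
python3 -m crank '[{"offset":[0,0,0],"twist":[0,0,0]},{"offset":[0,0,0],"twist":[0,0,0]},{"offset":[0,0,0],"twist":[0,0,0]},{"offset":[0,0,0],"twist":[0,0,0]},{"offset":[0,0,-0.03],"twist":[0,0,0]},{"offset":[0,0,-0.08],"twist":[0,0,0]},{"offset":[0,0,-0.14],"twist":[0,0,0]},{"offset":[0,0,-0.18],"twist":[0,0,0]},{"offset":[0.04,0.05,-0.18],"twist":[0,0,0]},{"offset":[0.08,0.1,-0.18],"twist":[0,0,0]},{"offset":[0.11,0.15,-0.18],"twist":[0,0,0]},{"offset":[0.14,0.2,-0.18],"twist":[0,0,0]},{"offset":[0.16,0.25,-0.18],"twist":[0,0,0]},{"offset":[0.16,0.25,-0.18],"twist":[0,0,0]},{"offset":[0.16,0.25,-0.18],"twist":[0,0,0]}]' 1;python3 - <<'E'
from h import *
im=get_image("top")[90:290,100:460,::-1];a=cv2.resize(im,(500,278),interpolation=3)
b=get_image("scene")[60:270,90:420,::-1];b=cv2.resize(b,(500,318),interpolation=3)
cv2.imwrite("pics/k.png",np.vstack([a,b]))
E
```

```text
t: 53.35
tool_pos: [0.4026, 0.2698, 0.2982]
tool_rot: [-0.001, 3.141, -0.001]
contact_force: [0.2, 0.1, -0.2]
opening: 0.085
grip_force: 0.0
```

View pics/k.png

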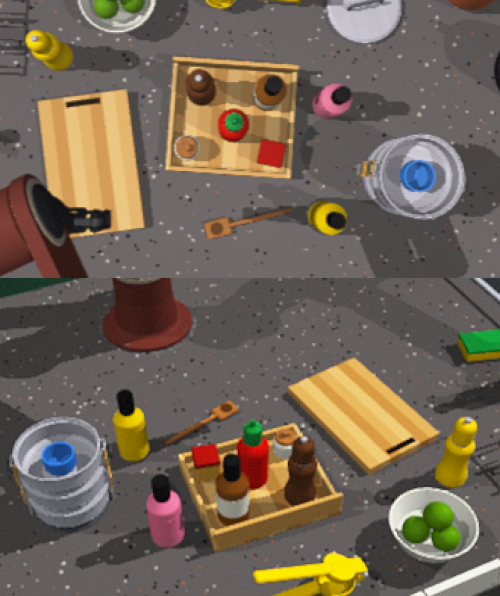

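The picture shows the mill (200,87), vinegar (270,90) and sauce (233,125) upright on their old spots. The dish is centred in the tiffin at (417,177), and the salt and tin are untouched.

```bash
python3 -c "from station import *; print(finish_job())"
```

```text
the job is handed in; nothing more can be done
None
```

The job is handed in at about 53 s: the dish stands upright in the middle of the tiffin's top tier, the vinegar, mill and sauce are back upright on their original spots, and the salt pot and spice tin were left where they are.

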